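# Select the green filter on the bench photometer and hold the read key

### The job

Push the photometer's filter turret round by its tabs, with the fingertips, until the green tab has clicked in at the white index arrow. Only then press the round white read key down and keep it down: the program finishes while still holding the key pressed. Only push and press, gently: do not pinch or lift anything, do not shove the instrument, and leave the sample vials beside it alone.

Things in the scene. Friction and masses are not known exactly. Their poses are not given: they have to be found in the camera images.
- photometer: Loose bench photometer, 3.5 kg, light-grey, dark deck 56 mm high. Origin on the bench under it; x to its rear, y to its left, z up. Housing x -115..95, y -118..118 mm. On the deck (x, y mm): turret axis (-20, 30), display hood behind it (x 52..97, to 85 mm high), white read key in a black collar at front right (-66, -78), fixed black sample-well cap (50, -80), 36 mm across, top at 71 mm.
- turret (a joint): Angle of the filter turret, rad, counter-clockwise from above positive, no end stop either way in use. 0 or a whole turn (6.283) = green tab at the arrow. Click stops every 1.047 rad: a sprung roller draws it into the nearest stop from about 0.4 rad away; getting over the crest half-way between stops takes about 3 N at a tab. It starts in any other stop, rarely balanced on a crest.
- green_tab (a point): Middle of the green tab's top, 55 mm from the turret axis, 96 mm above the bench. Turret: dark disc 116 mm across, top at 68 mm, six upright radial tabs on its rim every 60 degrees, 22 mm long (44 to 66 mm from the axis), 8 mm thick, 28 mm above the disc, 45 mm gaps. Counter-clockwise from above: green, blue, violet, white, red, yellow. Any tab may be pushed, either way.
- turret_hub (a point): Centre of the top of the turret's aluminium hub (44 mm across), on the vertical turret axis, about 75 mm above the bench.
- index_mark (a point): White index arrow on the deck at the front of the turret, about 17 mm long; this point is its tip, 68 mm from the turret axis, height 56 mm. It points at the axis. When the green tab is home its top middle is 13 mm horizontally from this point.
- read_key_top (a point): Middle of the top of the round white read key, 28 mm across, 78 mm above the bench when up; its collar is 44 mm across and its top is 10 mm below the key's top.
- read_key (a joint): Travel of the read key in m: 0 up, 0.006 fully down; spring, from 1.5 N to 5 N at full travel. It comes up again when let go. It counts as pressed beyond 0.004.
- vial_1: Small glass sample vial with a white cap, 19 mm across, 54 mm high, standing loose on the bench at the instrument's right side; origin at the middle of its foot.
- vial_2: A second vial like vial_1.
- vial_3: A third vial of the same size, with a black cap.

How it is judged:
By the outcome, as a careful person would: the job done as asked, in the order asked, and still so for the second after the job is handed in, while the arm keeps its last pose, push and grip.
It also fails if it takes over 51 s, if anything falls off the work surface, if the arm or the gripper's body presses on something with over 40 N, if the wrist force passes 120 N, or if a joint passes its speed limit or range.

### The arm

A 7-joint arm with a two-finger parallel gripper is mounted at the origin on a cart in front of the work surface, level with it; the furniture and walls round the work are solid. World frame = base frame: x ahead of the robot, y to its left, z up, the work surface at z = 0. Lengths are in m, angles in rad, forces in N, time in s.
With the tool pointing down it reaches from about 0.4 to 0.85 m from the base axis. Payload 10.4 kg.
Tool frame: the origin (TCP) lies at the very end of the fingers, on their centre line; the grasp point (between the pads) lies 19 mm behind it (manip.grip_depth is the distance from the TCP to the grasp point, in m); z points along the fingers, x is the direction in which the jaws open and shut, and the axes are right-handed (so a half turn about z gives the same grasp; the last joint's range is limited). The gripper opens to 85 mm and grips with 20 to 120 N. Pads are 22 mm wide; open, the fingers measure 114 mm over their backs; the gripper's body (76 mm by 85 mm) begins 54 mm behind the grasp point. The pads swing forward as they close: fully open they stand 13 mm farther back than shut.
Start: joints at [-1.293, 0.332, -0.065, 1.46, 0.022, 1.35, -0.088], TCP at [0.185, 0.597, 0.231] pointing down, gripper open.
Joint ranges: [-2.6, 2.6], [-0.5, 2.12], [-1.47, 1.34], [0.16, 2.42], [-1.27, 4.41], [0.06, 2.06], [-2.6, 2.6]. Speed limits (rad/s): [2.22, 2.22, 2.79, 2.79, 3.14, 3.14, 3.14].

### API

Orientations are given as a unit quaternion [x, y, z, w].
In Python, from workcell import manip, cams gives the robot as it stands. The module is installed in compiled form; this text tells all that it offers.
- The arm moves only by the tool move_arm, never from a script. Its arguments are lists of equal length, an entry for each row: "claw": the opening, from 0 (shut) to 1 (fully open); "dp": the shift along the tool's x, y, z as a fraction of full scale, a list of three; "turn": the turn, a rotation vector about the tool's x, y, z as a fraction of full scale, a list of three. A call has 1 to 8 rows; each row shifts and turns the commanded pose from where the row before left it, along the tool's axes as they then stand; what a row does not reach is not made up. Full scale, the value 1, is 200 mm for a shift and 45 degrees for a turn. A row lasts 1/12 s, in which the tool goes at most 41.7 mm and 7.16 degrees, less where a joint would pass 70% of its speed; a pose out of reach is approached as far as the arm can. A call with a number of a shift or a turn outside -1 to 1 is refused whole. A call with a gripper value outside its range is refused whole. The fingers move at their own pace and stop on an object; "grip_force" is the grip in N (left out, the last holds). Time passes only in rows, so rows that do not move let the fingers close. It gives the time, the measured TCP pose, the force and the opening at its end, in the units of the state.
- manip.get_obs(): the state, without advancing time (a new reading comes with each control period).
- cams.camera(name): name is "side" or "top" or "wrist"; returns the picture (400x640x3 uint8, red, green, blue); there is no depth.
- cams.camera_info(name): a dict with "fx", "fy", "cx", "cy" (pixels), "dist" ([k1, k2, p1, p2, k3] as OpenCV has them; the pictures are not rectified), "pose" (4x4, takes a point from camera to world coordinates); the wrist camera has in their place "tool_from_camera" (4x4, takes a point from camera to tool coordinates, whose origin is the TCP and whose axes are the tool frame's). Camera axes: x right, y down, z forward; pixel columns grow to the right and rows downward; lengths in m; the calibration is good to about 2 mm. A picture is of the moment at which its call begins: read the wrist's pose just before it. camera_info takes no time and is no camera call.
- manip.hand_in(): hands the job in, once; it reports no verdict.
The state is a dict: "clock": time; "joint_pos": joint angles; "joint_velocities": joint speeds; "tau": joint torques, N m; "position": TCP position; "ee_rot": TCP orientation; "ft_force": force on the tool from outside, world axes, zero at the start; "torque": the same for the moment, N m; "grip_width": opening from 0.0 (shut) to 1.0 (fully open).
Only numpy, scipy, OpenCV 4.12 (cv2) and the standard library are available. Lean on these libraries where they do the work, as an engineer would, in place of code of your own. Each camera call takes 0.05 s, during which the arm holds its last target.

## Working session

There is one attempt and no reset: what is moved stays moved. The work goes in short steps, Python scripts to look and compute and a tool call to move; the robot and the scene stay as the last step left them, time stands still between calls to the robot, and variables do not carry over. Pictures are saved under pics/ and viewed, and the job is handed in when it is done.

Besides the shell and the picture viewer there is one more tool, called after "Call:" in YAML: its name, and indented under it one key for each argument. move_arm: Moves the arm, as the interface text tells. Shift numbers are shares of 200 mm and turn numbers shares of 45 degrees, none past 1 either way. Its arguments: {"type":"object","properties":{"claw":{"type":"array","items":{"type":"number"}},"dp":{"type":"array","items":{"type":"array","items":{"type":"number"}}},"turn":{"type":"array","items":{"type":"array","items":{"type":"number"}}},"grip_force":{"type":"number"}},"required":["claw","dp","turn"]}

```bash
mkdir -p pics; python3 - <<'E'
from workcell import manip,cams
import cv2
o=manip.get_obs();print({k:o[k] for k in('clock','position','ee_rot','ft_force','grip_width')})
for n in("side","top","wrist"):
    im=cams.camera(n);cv2.imwrite(f"pics/{n}0.png",im[:,:,::-1]);print(n,cams.camera_info(n))
E
```

```text
{'clock': 0.0, 'position': array([0.18507619, 0.59658894, 0.2305406 ]), 'ee_rot': array([ 8.05067434e-01,  5.93182913e-01, -5.29862337e-04,  4.22525302e-04]), 'ft_force': array([-0.09140718,  1.12114047, -0.34032407]), 'grip_width': 1.0003844213264448}
side {'fx': 508.6689543125049, 'fy': 508.6689543125049, 'cx': 314.27330643646417, 'cy': 202.3374449855205, 'dist': array([-0.03394241,  0.        ,  0.        ,  0.        ,  0.        ]), 'pose': array([[-0.96925317, -0.13441822,  0.20610686,  0.3780112 ],
       [-0.24521737,  0.59713815, -0.76373717,  0.50632702],
       [-0.02041408, -0.79079566, -0.61173973,  0.59889773],
       [ 0.        ,  0.        ,  0.        ,  1.        ]])}
top {'fx': 400.666078961951, 'fy': 400.666078961951, 'cx': 316.6972240727898, 'cy': 199.1988292572048, 'dist': array([-0.05030867,  0.        ,  0.        ,  0.        ,  0.        ]), 'pose': array([[ 0.02071842, -0.98156459,  0.1900045 ,  0.4075695 ],
       [-0.99907407, -0.01315897,  0.04096142, -0.16345031],
       [-0.03770602, -0.19067723, -0.98092836,  0.91346132],
       [ 0.        ,  0.        ,  0.        ,  1.        ]])}
wrist {'fx': 349.93274491739555, 'fy': 349.93274491739555, 'cx': 316.52310205470326, 'cy': 200.99091069163936, 'dist': array([-0.06782141,  0.        ,  0.        ,  0.        ,  0.        ]), 'tool_from_camera': array([[ 9.99999488e-01,  2.67792439e-04,  9.76212375e-04,
         5.66167116e-05],
       [-5.49824473e-04,  9.53407413e-01,  3.01685270e-01,
        -7.71664052e-02],
       [-8.49939081e-04, -3.01685653e-01,  9.53407072e-01,
        -1.42060437e-01],
       [ 0.00000000e+00,  0.00000000e+00,  0.00000000e+00,
         1.00000000e+00]])}
```

View pics/top0.png

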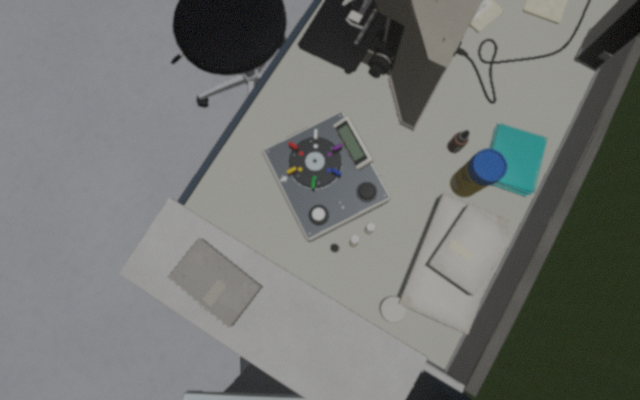

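View pics/side0.png

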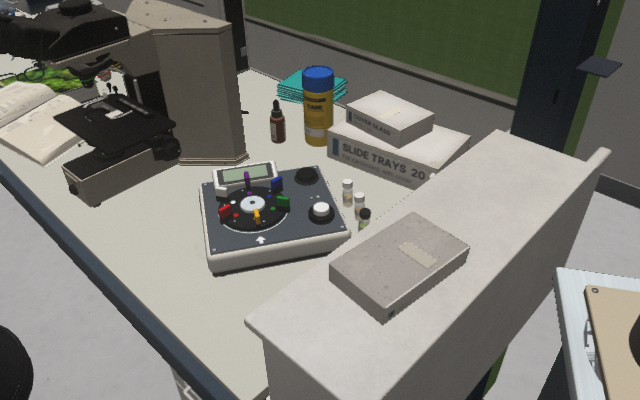

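Top view: the yellow tab (292,171) is next to the arrow (283,179), and green (314,183) is one stop counter-clockwise of it. Next I measure positions.

```bash
cat > h.py <<'E'
import numpy as np,cv2
from workcell import manip,cams
from scipy.spatial.transform import Rotation as R
def ray(n,px,T=None):
    c=cams.camera_info(n);K=np.array([[c['fx'],0,c['cx']],[0,c['fy'],c['cy']],[0,0,1]])
    p=cv2.undistortPoints(np.array([[px]],float),K,np.array(c['dist']))[0,0]
    P=T if T is not None else c['pose'];return P[:3,3],P[:3,:3]@np.array([p[0],p[1],1])
def onz(n,px,z,T=None):
    o,d=ray(n,px,T);return o+d*(z-o[2])/d[2]
def toolT():
    o=manip.get_obs();T=np.eye(4);T[:3,:3]=R.from_quat(o['ee_rot']).as_matrix();T[:3,3]=o['position'];return T
def proj(n,p,T=None):
    c=cams.camera_info(n);K=np.array([[c['fx'],0,c['cx']],[0,c['fy'],c['cy']],[0,0,1]])
    P=np.linalg.inv(T if T is not None else c['pose'])
    return cv2.projectPoints(np.array([p],float),cv2.Rodrigues(P[:3,:3])[0],P[:3,3],K,np.array(c['dist']))[0][0,0]
E
python3 - <<'E'
import cv2,numpy as np
t=cv2.imread('pics/top0.png');s=cv2.imread('pics/side0.png')
cv2.imwrite('pics/topc.png',cv2.resize(t[105:255,250:410],None,fx=4.8,fy=4,interpolation=2)if 0 else cv2.resize(t[105:255,250:410],None,fx=4,fy=4,interpolation=2))
cv2.imwrite('pics/sidec.png',cv2.resize(s[150:290,190:390],None,fx=4,fy=4,interpolation=2))
E
```

```text
(no output)
```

View pics/topc.png

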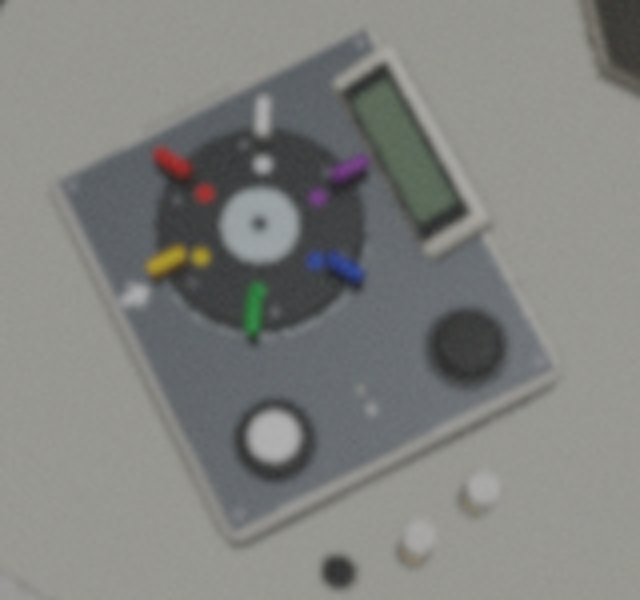

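View pics/sidec.png

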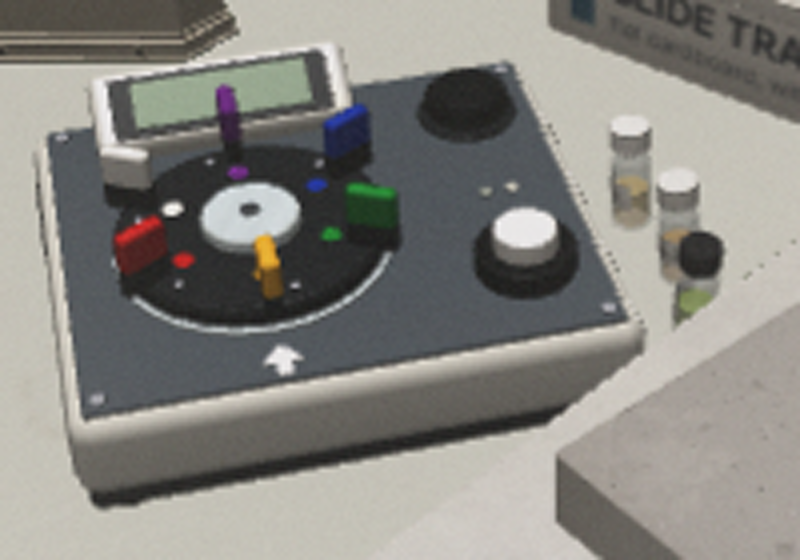

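View pics/wrist0.png

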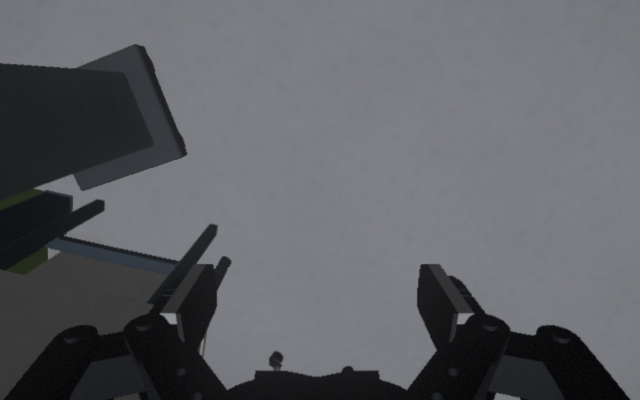

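Crops: hub (260,224), key (274,436), arrow (135,294), green tab (255,310) in topc; arrow (283,358), hub (250,208), key (525,222) in sidec.

```bash
python3 - <<'E'
from h import *
def t(u,v):return(250+(u-1.5)/4,105+(v-1.5)/4)
def s(u,v):return(190+(u-1.5)/4,150+(v-1.5)/4)
P={}
for k,a,b,z in(("hub",(260,224),(250,208),.075),("key",(274,433),(525,222),.078),("cap",(467,343),(466,96),.071),("arrowc",(135,294),(284,358),.056),("gtab",(254,310),(372,191),.096),("ytab",(166,260),(263,240),.096),
 ("v3",(339,571),(700,248),.054),("v1",(418,535),(678,180),.054),("v2",(484,488),(630,127),.054)):
    A=onz("top",t(*a),z);B=onz("side",s(*b),z);P[k]=(A+B)/2
    print(k,A.round(4),B.round(4))
c=lambda x:x[:2]
# yaw from hub->key : photometer vector (-46,-108); hub->cap (70,-110)
for k,v in(("key",(-46,-108)),("cap",(70,-110)),("arrowc",(-76,0))):
    d=P[k]-P["hub"];print(k,np.hypot(*d[:2]),np.hypot(*v),np.degrees(np.arctan2(d[1],d[0])-np.arctan2(v[1],v[0])))
# shelf corners
for px in((170,200),(122,271),(463,388),(425,362)): print(px,[onz("top",px,z).round(3) for z in(0,.1,.2)])
for px in((247,321),(605,150)): print('s',px,[onz("side",px,z).round(3) for z in(0,.1,.2,.3)])
print(toolT())
E
```

```text
hub [ 0.6554 -0.1222  0.075 ] [ 0.6578 -0.1265  0.075 ]
key [ 0.54   -0.1322  0.078 ] [ 0.5409 -0.1391  0.078 ]
cap [ 0.5915 -0.2345  0.071 ] [ 0.5915 -0.2328  0.071 ]
arrowc [ 0.6202 -0.0529  0.056 ] [ 0.6212 -0.0592  0.056 ]
gtab [ 0.6023 -0.1211  0.096 ] [ 0.6014 -0.123   0.096 ]
ytab [ 0.6289 -0.0738  0.096 ] [ 0.6344 -0.0825  0.096 ]
v3 [ 0.4698 -0.1675  0.054 ] [ 0.4714 -0.1677  0.054 ]
v1 [ 0.4897 -0.2095  0.054 ] [ 0.4891 -0.2133  0.054 ]
v2 [ 0.5156 -0.2448  0.054 ] [ 0.5179 -0.2486  0.054 ]
key 0.11665552646273097 117.38824472663352 -61.37363721835721
cap 0.12720605436527166 130.38404810405297 -63.25902758335615
arrowc 0.07714868754944229 76.0 -62.24398491031828
(170, 200) [array([0.578, 0.223, 0.   ]), array([0.559, 0.181, 0.1  ]), array([0.541, 0.138, 0.2  ])]
(122, 271) [array([0.409, 0.323, 0.   ]), array([0.409, 0.27 , 0.1  ]), array([0.409, 0.216, 0.2  ])]
(463, 388) [array([ 0.178, -0.447,  0.   ]), array([ 0.203, -0.416,  0.1  ]), array([ 0.228, -0.385,  0.2  ])]
(425, 362) [array([ 0.23 , -0.367,  0.   ]), array([ 0.249, -0.344,  0.1  ]), array([ 0.269, -0.322,  0.2  ])]
s (247, 321) [array([0.607, 0.06 , 0.   ]), array([0.569, 0.135, 0.1  ]), array([0.53 , 0.209, 0.2  ]), array([0.492, 0.284, 0.3  ])]
s (605, 150) [array([ 0.001, -0.565,  0.   ]), array([ 0.064, -0.386,  0.1  ]), array([ 0.127, -0.207,  0.2  ]), array([ 0.19 , -0.028,  0.3  ])]
[[ 2.96292114e-01  9.55097334e-01 -2.54524242e-04  1.85114699e-01]
 [ 9.55096728e-01 -2.96292214e-01 -1.07920242e-03  5.96659643e-01]
 [-1.10615691e-03  7.66638976e-05 -9.99999385e-01  2.30682600e-01]
 [ 0.00000000e+00  0.00000000e+00  0.00000000e+00  1.00000000e+00]]
```

Call:
move_arm:
  claw: [0,0,0,0,0,0,0,0]
  dp:
    - [0,0,-0.2]
    - [0,0,-0.2]
    - [-0.134,0.14,0]
    - [-0.134,0.14,0]
    - [-0.134,0.14,0]
    - [-0.134,0.14,0]
    - [-0.134,0.14,0]
    - [-0.134,0.14,0]
  turn:
    - [0,0,0]
    - [0,0,0]
    - [0,0,0]
    - [0,0,0]
    - [0,0,0]
    - [0,0,0]
    - [0,0,0]
    - [0,0,0]

```text
clock: 0.82
position: [0.2985, 0.3917, 0.3111]
ee_rot: [0.805, 0.593, -0.0, -0.0]
ft_force: [0.8, 0.9, -0.4]
grip_width: -0.001
```

Call:
move_arm:
  claw: [0,0,0,0,0,0,0,0]
  dp:
    - [-0.134,0.14,0]
    - [-0.134,0.14,0]
    - [-0.134,0.14,0]
    - [-0.134,0.14,0]
    - [-0.134,0.14,0]
    - [-0.134,0.14,0]
    - [-0.134,0.14,0]
    - [-0.134,0.14,0]
  turn:
    - [0,0,0]
    - [0,0,0]
    - [0,0,0]
    - [0,0,0]
    - [0,0,0]
    - [0,0,0]
    - [0,0,0]
    - [0,0,0]

```text
clock: 1.48
position: [0.4488, 0.1205, 0.3114]
ee_rot: [0.805, 0.593, 0.0, -0.0]
ft_force: [0.5, 0.4, -0.5]
grip_width: -0.001
```

Call:
move_arm:
  claw: [0,0,0,0,0,0,0,0]
  dp:
    - [-0.132,0.144,0]
    - [-0.132,0.144,0]
    - [-0.132,0.144,0]
    - [-0.132,0.144,0]
    - [-0.132,0.144,0]
    - [0,0,0]
    - [0,0,0]
    - [0,0,0]
  turn:
    - [0,0,0]
    - [0,0,0]
    - [0,0,0]
    - [0,0,0]
    - [0,0,0]
    - [0,0,-0.128]
    - [0,0,-0.128]
    - [0,0,-0.128]

```text
clock: 2.15
position: [0.5468, -0.0471, 0.3108]
ee_rot: [0.706, 0.709, -0.001, -0.0]
ft_force: [-0.1, -0.1, 0.4]
grip_width: -0.002
```

```bash
python3 - <<'E'
from h import *
T=toolT();im=cams.camera("wrist");cv2.imwrite("pics/w1.png",im[:,:,::-1]);np.save("T1.npy",T);print(T)
E
```

```text
[[-4.10113150e-03  9.99991079e-01 -1.01164168e-03  5.46825698e-01]
 [ 9.99991471e-01  4.10063490e-03 -4.92477028e-04 -4.70919173e-02]
 [-4.88324262e-04 -1.01365277e-03 -9.99999367e-01  3.10760550e-01]
 [ 0.00000000e+00  0.00000000e+00  0.00000000e+00  1.00000000e+00]]
```

View pics/w1.png

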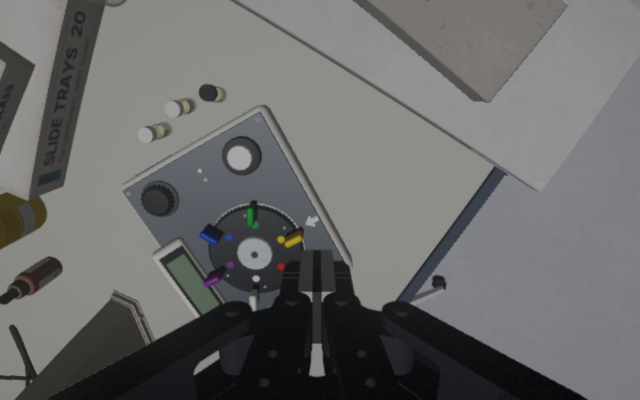

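The wrist view shows the whole turret: hub (254,253), key (240,155), arrow (312,220), green (253,215).

```bash
python3 - <<'E'
from h import *
im=cv2.imread("pics/w1.png");cv2.imwrite("pics/w1c.png",cv2.resize(im[95:300,115:365],None,fx=3.2,fy=2.9,interpolation=2) if 0 else cv2.resize(im[100:300,115:365],None,fx=3,fy=3,interpolation=2))
E
```

```text
(no output)
```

View pics/w1c.png

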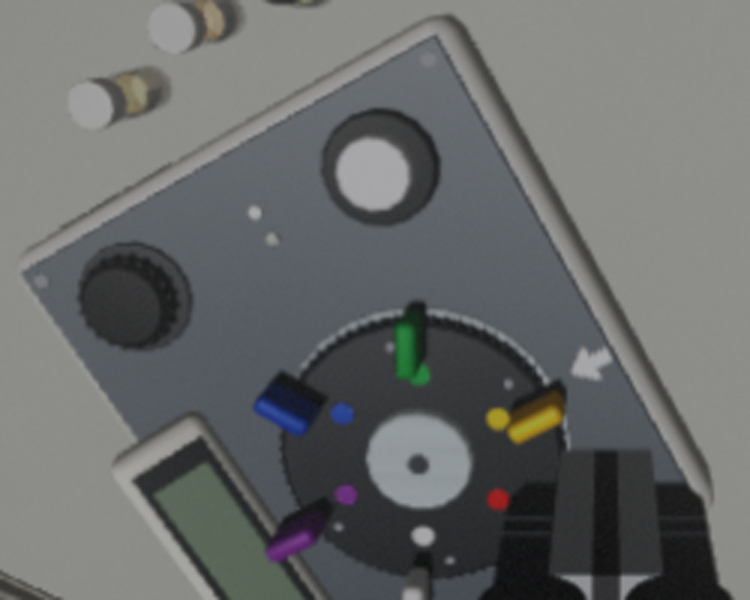

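```bash
python3 - <<'E'
from h import *
T=np.load("T1.npy")@cams.camera_info("wrist")["tool_from_camera"]
f=lambda u,v,z:onz("wrist",(115+(u-1)/3,100+(v-1)/3),z,T)
P=dict(hub=f(418,463,.075),key=f(372,174,.078),cap=f(127,302,.071),tip=f(572,375,.056),gt=f(406,350,.096),yt=f(537,418,.096))
for k in P:print(k,P[k].round(4))
h=P['hub']
for k,v in(("key",(-46,-108)),("cap",(70,-110)),("tip",(-68,0))):
    d=P[k]-h;print(k,np.hypot(*d[:2]),np.hypot(*v),np.degrees(np.arctan2(d[1],d[0])-np.arctan2(v[1],v[0])))
for k in("gt","yt"):
    d=P[k]-h;print(k,np.hypot(*d[:2]),np.degrees(np.arctan2(d[1],d[0])))
C=np.linalg.inv(T)@np.r_[np.load("T1.npy")[:3,3],1];print("tcp cam",C,"tip width mm",34*C[2]/350*1000)
E
```

```text
hub [ 0.6558 -0.121   0.075 ]
key [ 0.5392 -0.1315  0.078 ]
cap [ 0.5904 -0.2318  0.071 ]
tip [ 0.6253 -0.0601  0.056 ]
gt [ 0.6003 -0.119   0.096 ]
yt [ 0.6268 -0.0718  0.096 ]
key 0.11706235895698631 117.38824472663352 -61.817044736460645
cap 0.1286615386229857 130.38404810405297 -63.01305479293799
tip 0.06810330641837403 68.0 -63.41302560812786
gt 0.055548248640771784 177.8710574853392
yt 0.05711577379259352 120.55881767359661
tcp cam [-2.82113723e-04  3.06457593e-02  1.58713197e-01  1.00000000e+00] tip width mm 15.417853409998857
```

Call:
move_arm:
  claw: [0,0,0,0,0,0,0,0]
  dp:
    - [-0.167,0.097,0]
    - [-0.167,0.097,0]
    - [-0.167,0.097,0]
    - [0,0,0.2]
    - [0,0,0.2]
    - [0,0,0.2]
    - [0,0,0.15]
    - [0,0,0.15]
  turn:
    - [0,0,0]
    - [0,0,0]
    - [0,0,0]
    - [0,0,0]
    - [0,0,0]
    - [0,0,0]
    - [0,0,0]
    - [0,0,0]

```text
clock: 2.87
position: [0.6044, -0.1461, 0.1291]
ee_rot: [0.708, 0.707, -0.0, -0.001]
ft_force: [0.7, -0.6, -0.0]
grip_width: -0.001
```

```bash
python3 - <<'E'
from h import *
T=toolT();im=cams.camera("wrist");cv2.imwrite("pics/w2.png",im[:,:,::-1]);print(T[:3,3],manip.get_obs()['ft_force'])
im=cams.camera("side");cv2.imwrite("pics/s2.png",cv2.resize(im[100:300,150:400,::-1],None,fx=3,fy=3))
E
```

```text
[ 0.60439947 -0.14611831  0.12905441] [-2.39789517  0.77182239 -4.87388415]
```

View pics/w2.png

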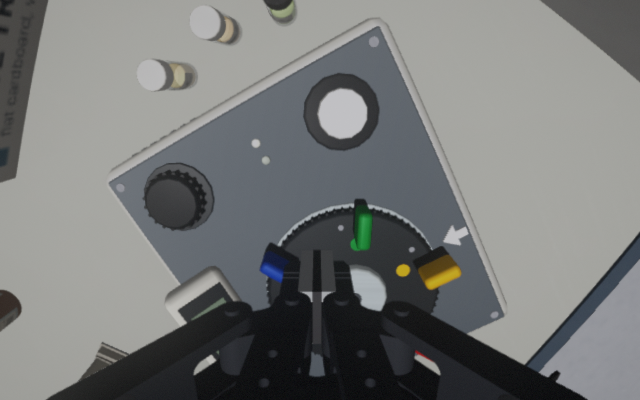

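View pics/s2.png

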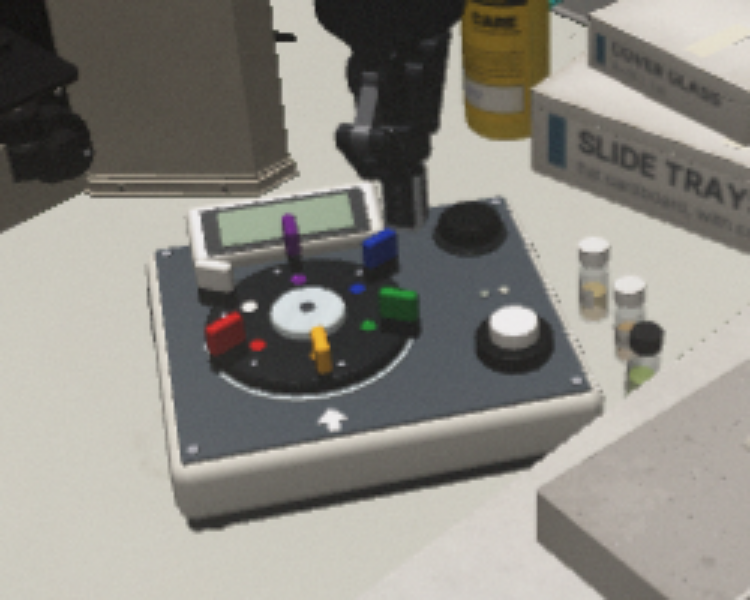

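```bash
python3 - <<'E'
from h import *
p=manip.get_obs()['position']
f=lambda q:((proj("side",q)-[150,100])*3).round()
print(f(p),f([p[0],p[1],.08]),f([p[0],p[1],.096]))
h=np.array([.6558,-.1215,.096])
for a in(177.5,237.5):
  for r in(.044,.066):
    t=np.radians(a);print(a,r,f(h+[r*np.cos(t),r*np.sin(t),0]))
E
```

```text
[405. 223.] [410. 291.] [408. 268.]
177.5 0.044 [378. 293.]
177.5 0.066 [416. 300.]
237.5 0.044 [364. 248.]
237.5 0.066 [394. 232.]
```

Call:
move_arm:
  claw: [0,0,0,0]
  dp:
    - [0,0,0.09]
    - [0,0,0.08]
    - [0,0,0.075]
    - [0,0,0]
  turn:
    - [0,0,0]
    - [0,0,0]
    - [0,0,0]
    - [0,0,0]

```text
clock: 3.3
position: [0.6045, -0.1459, 0.0815]
ee_rot: [0.707, 0.707, -0.001, -0.001]
ft_force: [-0.4, 1.0, -0.5]
grip_width: 0.002
```

Call:
move_arm:
  claw: [0,0,0,0,0,0,0]
  dp:
    - [0.024,-0.0095,0]
    - [0.024,-0.0095,0]
    - [0.0245,-0.004,0]
    - [0.0245,-0.004,0]
    - [0.025,0,0]
    - [0.025,0,0]
    - [0,0,0]
  turn:
    - [0,0,0]
    - [0,0,0]
    - [0,0,0]
    - [0,0,0]
    - [0,0,0]
    - [0,0,0]
    - [0,0,0]

```text
clock: 3.88
position: [0.5998, -0.115, 0.0825]
ee_rot: [0.706, 0.708, 0.0, -0.001]
ft_force: [0.4, -0.3, 0.1]
grip_width: 0.003
```

```bash
python3 - <<'E'
from h import *
im=cams.camera("wrist");cv2.imwrite("pics/w3.png",im[:,:,::-1])
E
```

```text
(no output)
```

View pics/w3.png

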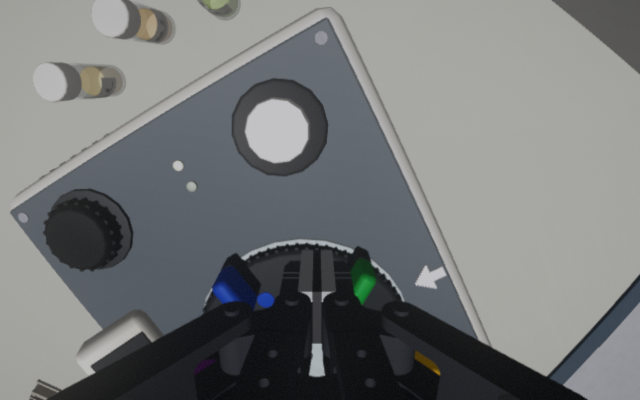

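The fingertips are behind the green tab and turning it clockwise. It now points about 20° along and the force is small, so I continue.

Call:
move_arm:
  claw: [0,0,0,0,0,0,0]
  dp:
    - [0.0245,0.003,0]
    - [0.0245,0.003,0]
    - [0.023,0.008,0]
    - [0.023,0.008,0]
    - [0.015,0.008,0]
    - [0.015,0.008,0]
    - [0,0,0]
  turn:
    - [0,0,0]
    - [0,0,0]
    - [0,0,0]
    - [0,0,0]
    - [0,0,0]
    - [0,0,0]
    - [0,0,0]

```text
clock: 4.52
position: [0.6077, -0.0908, 0.0822]
ee_rot: [0.706, 0.708, 0.0, -0.0]
ft_force: [0.2, -0.5, 0.4]
grip_width: 0.001
```

```bash
python3 - <<'E'
from h import *
im=cams.camera("wrist");cv2.imwrite("pics/w4.png",im[:,:,::-1])
im=cams.camera("side");cv2.imwrite("pics/s4.png",cv2.resize(im[100:300,150:400,::-1],None,fx=3,fy=3))
E
```

```text
(no output)
```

View pics/w4.png

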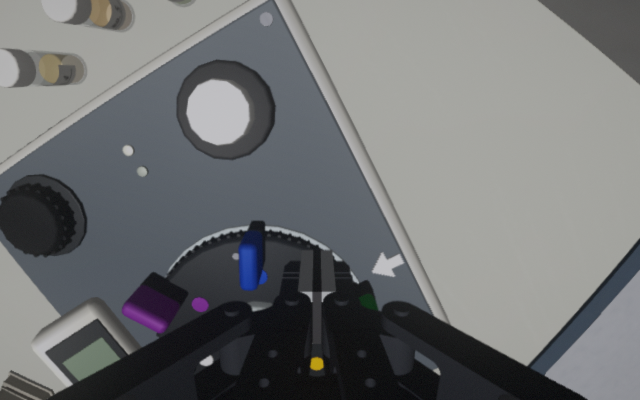

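View pics/s4.png

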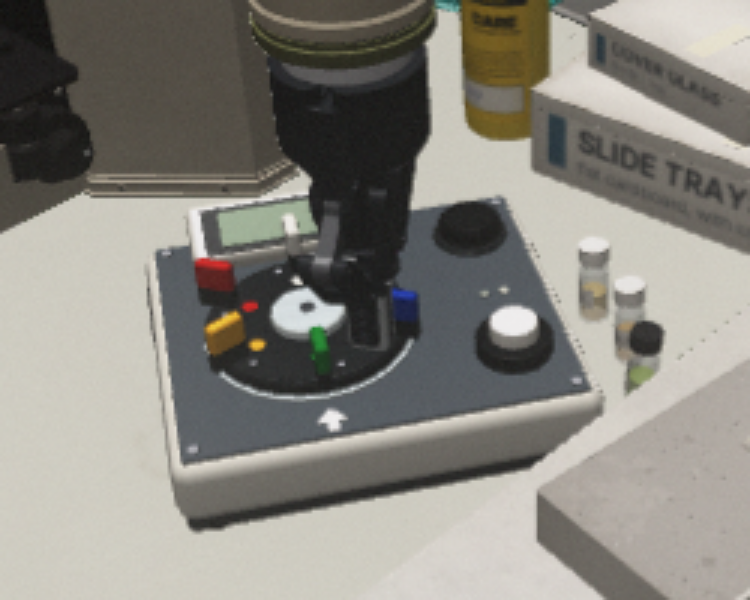

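Green is at the arrow (318,350 in the side crop, where yellow was) and has snapped ahead of the fingers. I back off, lift and verify.

Call:
move_arm:
  claw: [0,0,0,0,0,0]
  dp:
    - [-0.025,0,0]
    - [0,0,-0.15]
    - [0,0,-0.2]
    - [-0.12,-0.15,-0.05]
    - [-0.09,-0.15,0]
    - [0,0,0]
  turn:
    - [0,0,0]
    - [0,0,0]
    - [0,0,0]
    - [0,0,0]
    - [0,0,0]
    - [0,0,0]

```text
clock: 5.12
position: [0.5426, -0.1454, 0.1633]
ee_rot: [0.71, 0.704, -0.0, 0.0]
ft_force: [0.0, -1.3, -0.2]
grip_width: 0.0
```

```bash
python3 - <<'E'
from h import *
T=toolT();np.save("T5.npy",T);im=cams.camera("wrist");cv2.imwrite("pics/w5.png",im[:,:,::-1]);print(T[:3,3])
im=cams.camera("side");cv2.imwrite("pics/s5.png",cv2.resize(im[150:290,190:390,::-1],None,fx=4,fy=4,interpolation=2))
E
```

```text
[ 0.54256004 -0.14542053  0.1632896 ]
```

View pics/w5.png

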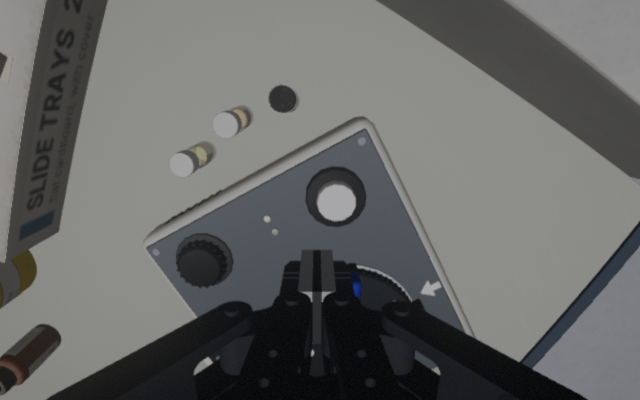

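View pics/s5.png

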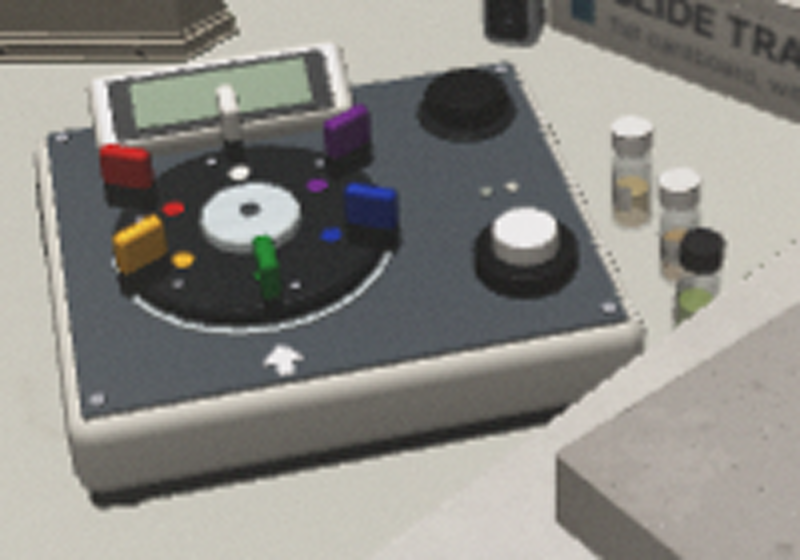

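Green is home, on the same pixels yellow had, and the housing hasn't moved. The key is at (337,202) in the wrist view.

```bash
python3 - <<'E'
from h import *
T=np.load("T5.npy");W=T@cams.camera_info("wrist")["tool_from_camera"]
k=onz("wrist",(337,202),.078,W);print(k)
k=np.array([.5397,-.1335,.078]);o=manip.get_obs()['position'];print(o,T[:3,:3].T@(k-o)/.2)
E
```

```text
[ 0.53821132 -0.13116553  0.078     ]
[ 0.54638938 -0.14060853  0.16281077] [ 0.03551715 -0.03359737  0.42404408]
```

Call:
move_arm:
  claw: [0,0,0,0,0]
  dp:
    - [0.036,-0.034,0]
    - [0,0,0.15]
    - [0,0,0.15]
    - [0,0,0.04]
    - [0,0,0]
  turn:
    - [0,0,0]
    - [0,0,0]
    - [0,0,0]
    - [0,0,0]
    - [0,0,0]

```text
clock: 5.63
position: [0.5391, -0.1306, 0.092]
ee_rot: [0.706, 0.708, -0.002, -0.002]
ft_force: [-0.3, -0.1, 0.7]
grip_width: 0.003
```

```bash
python3 - <<'E'
from h import *
T=toolT();im=cams.camera("wrist");cv2.imwrite("pics/w6.png",im[:,:,::-1]);print(T[:3,3],manip.get_obs()['position'],manip.get_obs()['ft_force'])
im=cams.camera("side");cv2.imwrite("pics/s6.png",cv2.resize(im[150:290,190:390,::-1],None,fx=4,fy=4,interpolation=2))
E
```

```text
[ 0.53907945 -0.13063741  0.09204178] [ 0.54020046 -0.13127619  0.09390471] [0.58927633 0.02601217 0.1514886 ]
```

View pics/w6.png

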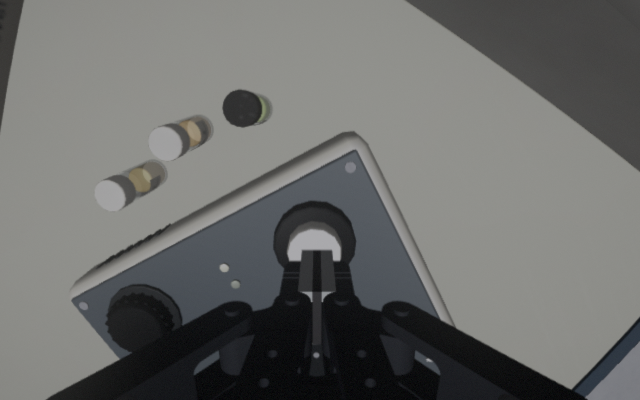

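View pics/s6.png

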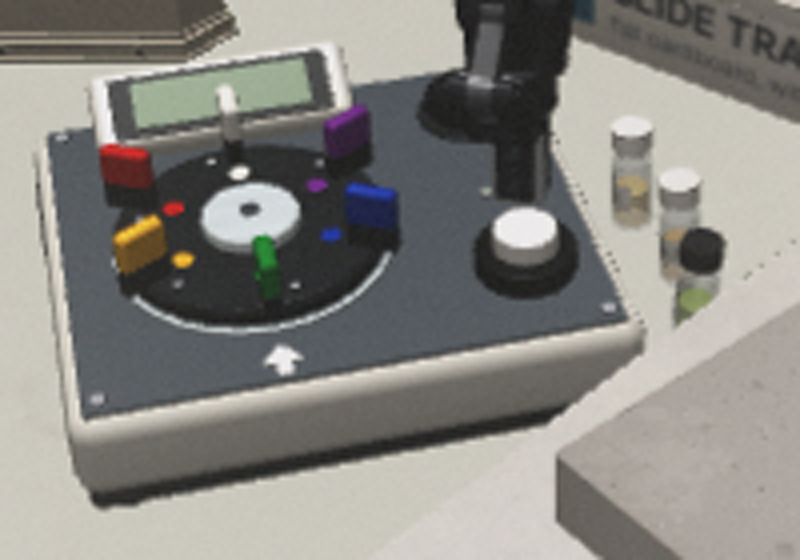

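Call:
move_arm:
  claw: [0,0,0,0,0]
  dp:
    - [0,-0.004,0.03]
    - [0,0,0.02]
    - [0,0,0.015]
    - [0,0,0.01]
    - [0,0,0]
  turn:
    - [0,0,0]
    - [0,0,0]
    - [0,0,0]
    - [0,0,0]
    - [0,0,0]

```text
clock: 6.15
position: [0.5396, -0.1318, 0.0791]
ee_rot: [0.707, 0.707, -0.0, -0.0]
ft_force: [-0.2, -0.5, -0.2]
grip_width: -0.004
```

Call:
move_arm:
  claw: [0,0,0,0,0]
  dp:
    - [0,0,0.01]
    - [0,0,0.01]
    - [0,0,0.005]
    - [0,0,0]
    - [0,0,0]
  turn:
    - [0,0,0]
    - [0,0,0]
    - [0,0,0]
    - [0,0,0]
    - [0,0,0]

```text
clock: 6.57
position: [0.5399, -0.1319, 0.0745]
ee_rot: [0.707, 0.707, 0.0, 0.0]
ft_force: [-0.7, -0.1, 3.6]
grip_width: -0.002
```

```bash
python3 - <<'E'
from h import *
for i in range(5):
    o=manip.get_obs();print(o['position'].round(4),o['ft_force'].round(2));im=cams.camera("side")
cv2.imwrite("pics/s7.png",cv2.resize(im[180:250,280:360,::-1],None,fx=8,fy=8,interpolation=2))
E
```

```text
[ 0.5399 -0.1319  0.0745] [-0.66 -0.15  3.6 ]
[ 0.5399 -0.132   0.0745] [-0.73 -0.6   3.82]
[ 0.5399 -0.1319  0.0745] [ 0.27 -0.86  4.61]
[ 0.5399 -0.1319  0.0745] [ 0.36 -0.95  4.1 ]
[ 0.5399 -0.132   0.0745] [ 0.04 -0.07  3.34]
```

View pics/s7.png

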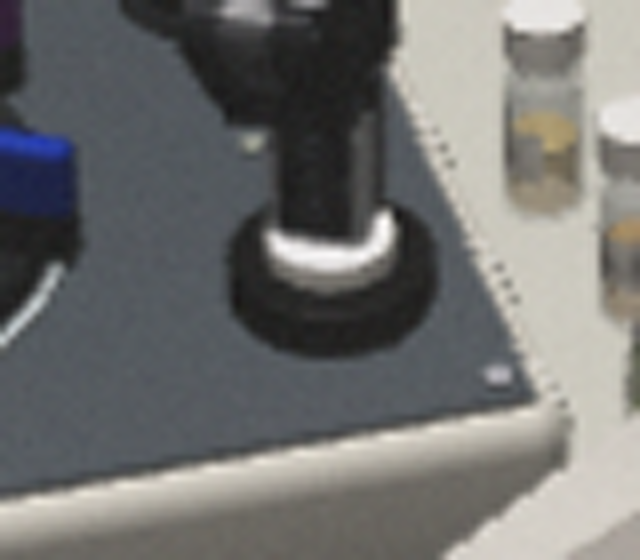

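Call:
move_arm:
  claw: [0,0,0,0,0]
  dp:
    - [0,0,0.008]
    - [0,0,0.006]
    - [0,0,0]
    - [0,0,0]
    - [0,0,0]
  turn:
    - [0,0,0]
    - [0,0,0]
    - [0,0,0]
    - [0,0,0]
    - [0,0,0]

```text
clock: 7.23
position: [0.54, -0.1319, 0.0721]
ee_rot: [0.707, 0.707, 0.0, 0.0]
ft_force: [-2.2, 0.7, 11.4]
grip_width: -0.003
```

```bash
python3 - <<'E'
from h import *
for i in range(6):
    o=manip.get_obs();print(o['position'].round(4),o['ft_force'].round(2));im=cams.camera("side")
cv2.imwrite("pics/s8.png",cv2.resize(im[150:290,190:390,::-1],None,fx=4,fy=4,interpolation=2))
E
```

```text
[ 0.54   -0.1319  0.0721] [-2.19  0.67 11.43]
[ 0.5399 -0.132   0.072 ] [-2.23  1.14 11.38]
[ 0.5399 -0.132   0.072 ] [-2.33  1.62 10.74]
[ 0.5399 -0.1319  0.072 ] [-2.75  1.33 11.74]
[ 0.5399 -0.132   0.072 ] [-2.18  0.09 11.7 ]
[ 0.5399 -0.132   0.072 ] [-2.21  0.18 11.62]
```

View pics/s8.png

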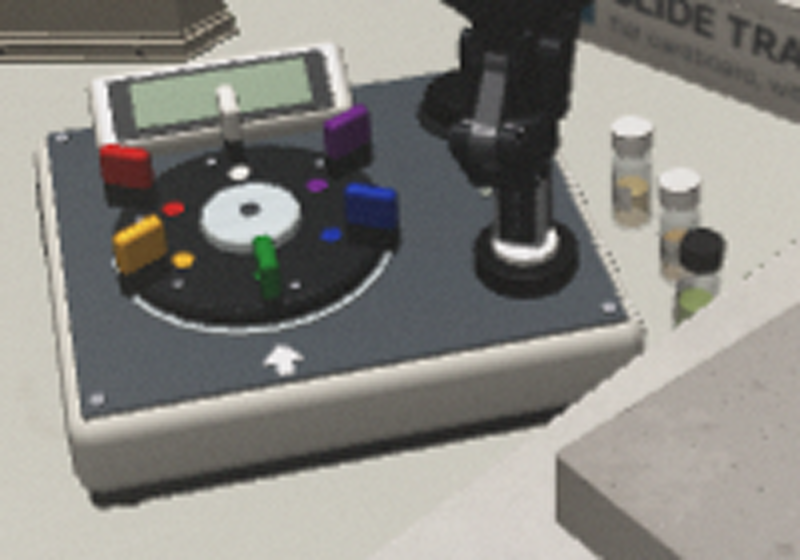

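Key is bottomed (z 0.072, 11.5 N). I ease off slightly and keep it down.

Call:
move_arm:
  claw: [0,0,0,0]
  dp:
    - [0,0,-0.003]
    - [0,0,0]
    - [0,0,0]
    - [0,0,0]
  turn:
    - [0,0,0]
    - [0,0,0]
    - [0,0,0]
    - [0,0,0]

```text
clock: 7.87
position: [0.5399, -0.1319, 0.0722]
ee_rot: [0.707, 0.707, 0.0, 0.0]
ft_force: [-0.5, -0.0, 6.1]
grip_width: -0.003
```

```bash
python3 - <<'E'
from h import *
o=manip.get_obs();print(o['position'].round(4),o['ft_force'].round(2));print(manip.hand_in())
E
```

```text
[ 0.5399 -0.1319  0.0722] [-0.54 -0.    6.07]
the job is handed in; nothing more can be done
None
```

The green tab is clicked in at the white arrow and the read key is being held down. I handed the job in at about 7.9 s of the 51 s allowed.

- **Turret:** With the gripper shut, I pushed the green tab one stop clockwise with the fingertips. It snapped home ahead of the fingers. The later side pictures show it on the same pixels the yellow tab had when it stood at the arrow.
- **Read key:** I then pressed it to its stop. The force peaked at about 11.5 N, so I eased off to about 6 N. The last reading had the fingertips at 72.2 mm, about 5.8 mm below the key's up height, where 4 mm counts as pressed.
- **Surroundings:** The housing and all three vials showed no visible movement in the last picture.
- **Disagreements:** The cameras differed by up to about 7 mm on the key's position. I used a middle value, and the wrist and side views before the press showed the fingertips over the key. One fingertip position reading after the lift was about 4 mm off, apparently because the arm was still settling. I re-checked the position before descending.

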